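Re-hang the lid of a sloping insert bin with its hinge pin

ROBOT

A 6-joint arm with a two-finger parallel gripper is mounted at the origin on a cart in front of the work surface, level with it; the furniture and walls round the work are solid. World frame = base frame: x ahead of the robot, y to its left, z up, the work surface at z = 0. Lengths are in m, angles in rad, forces in N, time in s.
With the tool pointing down it reaches from about 0.375 to 0.975 m from the base axis. Payload 3.8 kg.
Tool frame: the origin (TCP) lies midway between the tips of the shut fingers; the grasp point (between the pads) lies 19 mm behind it; z points along the fingers, y is the line along which they close (so a half turn about z gives the same grasp; the last joint's range is limited). The gripper opens to 85 mm and grips with 20 to 120 N. Pads are 22 mm wide; open, the fingers measure 114 mm over their backs; the gripper's body (76 mm by 85 mm) begins 54 mm behind the grasp point. The pads swing forward as they close: fully open they stand 13 mm farther back than shut.
Start: joints at [-1.278, 0.264, 1.604, -0, 1.274, -0.037], TCP at [0.219, -0.639, 0.231] pointing down, gripper open.
Joint ranges: [-2.63, 2.63], [-0.94, 2.18], [0.31, 2.57], [-1.31, 4.45], [0, 2.66], [-2.55, 2.55]. Speed limits (rad/s): [2.57, 2.57, 3.14, 3.14, 3.14, 3.14].

INTERFACE

Orientations are given as a rotation vector (axis times angle).
In Python, from workcell import read_state, vision, ticket gives the robot as it stands. The module is installed in compiled form; this text tells all that it offers.
- The arm moves only by the tool jog_arm, never from a script. Its arguments are lists of equal length, an entry for each row: "turn": the turn, a rotation vector about the tool's x, y, z in rad, a list of three; "delta_pos": the shift along the tool's x, y, z in m, a list of three; "gripper": the finger opening in m, from 0 to 0.0854. In form: {"turn": [[rx, ry, rz], ...], "delta_pos": [[dx, dy, dz], ...], "gripper": [gripper, ...]}. A call has 1 to 20 rows; each row shifts and turns the commanded pose from where the row before left it, along the tool's axes as they then stand; what a row does not reach is not made up. A row lasts 1/12 s, in which the tool goes at most 41.7 mm and 7.16 degrees, less where a joint would pass 70% of its speed; a pose out of reach is approached as far as the arm can. A call with a gripper value outside its range is refused whole. The fingers move at their own pace and stop on an object; "grip_force" is the grip in N (left out, the last holds). Time passes only in rows, so rows that do not move let the fingers close. It gives the time, the measured TCP pose, the force, the opening and the grip force at its end, in the units of the state.
- read_state(): the state, without advancing time (a new reading comes with each control period).
- vision.read_camera(name): name is "scene" or "top" or "wrist"; returns the picture (384x512x3 uint8, red, green, blue); there is no depth.
- vision.calibration(name): a dict with "vfov" (degrees; the focal length in pixels is half the picture's height over the tangent of half this angle, whatever the lens; pixels are square), "cx", "cy" (the principal point, pixels), "dist" ([k1, k2, p1, p2, k3] as OpenCV has them; the pictures are not rectified), "R" (3x3) and "t" (3): a world point X has camera coordinates R X + t; the wrist camera has in their place "mount" (4x4, takes a point from camera to tool coordinates, whose origin is the TCP and whose axes are the flange's). Camera axes: x right, y down, z forward; pixel columns grow to the right and rows downward; lengths in m; the calibration is good to about 2 mm. A picture is of the moment at which its call begins: read the wrist's pose just before it. calibration takes no time and is no camera call.
- ticket.finish_job(): hands the job in; it is judged then, once.
The state is a dict: "time": time; "q": joint angles; "joint_vel": joint speeds; "joint_torque": joint torques, N m; "tool_pos": TCP position; "tcp_rot": TCP orientation; "wrist_force": force on the tool from outside, world axes, zero at the start; "torque": the same for the moment, N m; "width": opening from 0.0 (shut) to 1.0 (fully open); "grip_force": force on a finger pad.
Only numpy, scipy, OpenCV 4.12 (cv2) and the standard library are available. Lean on these libraries where they do the work, as an engineer would, in place of code of your own. Each camera call takes 0.05 s, during which the arm holds its last target. There are 200 camera calls.

TASK

The yellow lid of the small blue insert bin has come off its hinge: it lies a little to the right of its place. First push the lid sideways, to the left, until it stops and its hinge knuckles line up with the bin's; then take the orange-handled hinge pin from its rest and slide it gently down through all the knuckles, past the spring catch hidden in the lowest one (its red button rises), until the pin's collar is fully home against the top knuckle. Go by feel and do not force anything; let go of the pin, leave the lid lying shut, and do not disturb the other tools on the bench.

Things in the scene. Friction and masses are not known exactly. Their poses are not given: they have to be found in the camera images.
- crate: Fixed blue bin (92 mm along the slope, 89 wide, 45 high) on a stand sloping 28 degrees. Origin: on the bench under its centre; axes level: +x horizontal along the hinge to the HIGH end (away from the robot), +y to the hinge side (left). Knuckles (steel, 17 mm diameter, bore 10) stand on a rail on the +y wall. Nothing is beyond the high end; the bin's end face is 1 mm downhill of the mouth.
- crate_hinge (a point): Nominal centre of the top knuckle's mouth. x: along the hinge, uphill, out of the mouth (the pin goes in along -x); y: level, away from the bin; z: square to the lid, up. The bin's knuckle leaf is clamped in slots: its real axis lies parallel, up to 3.5 mm either way in y (x, z exact). Downhill (mm): bin knuckle 0-16, lid 16-36, bin 36-52, lid 52-72, bin 72-94, closed below.
- lid: Loose yellow lid, 92 x 90 x 6 mm, 0.24-0.39 kg, on the bin's sloping rim against its lower lip; two knuckles (17 long, bore 10 mm) on its left edge stand in the gaps between the bin's. Origin: centre of its underside; axes as the crate's. Starts 4 to 14 mm right (-y of the crate) of its place; pushed to +y (some 1 to 4 N) its left edge stops on flat pads of the knuckles, where the bores line up.
- lid_hinge (a point): Point on the axis of the lid's own knuckles, midway along the lid; axes as crate_hinge. Once the lid is pushed left to its stop this axis and the bin's real hinge axis agree within 1 mm: then its y in the crate_hinge frame (between -4 and 4 mm) tells where the leaf really is. At the start it reads -8 to -10 mm. Within 45 mm of the axis nothing stands over 10 mm above it.
- lid_rib (a point): Centre of the black pull rib on the lid's top, along its right edge: 60 mm long along the slope (x), 9 mm thick (y); its top is 11 mm above this centre and the lid's face 10 mm below it, both along z. Axes as crate_hinge. Push its right face (4.5 mm to -y of the centre) to +y, or pinch it.
- hinge_pin: Loose steel hinge pin, 65-105 g, level on its rest. Origin: on its axis at the collar's shoulder; +x along the axis to the grip. Shaft 8 mm diameter, 90 mm long to -x, the last 6 mm tapering to a 5 mm nose; collar 16 mm diameter, x 0 to 3 mm; orange grip 14 x 14 mm square, x 3 to 35 mm, flats upright on the rest; axis 36 mm above the bench. Home: collar on the mouth.
- pin_rest: Fixed aluminium rest: base plate 120 x 40 x 6 mm, a 9 mm wide post under the pin's grip and a fork 62 mm down the shaft, its prongs 6 mm above the pin's axis. Origin on the bench under the pin's shoulder; axes as the pin's at the start. Lift the pin 12 mm or more to clear the fork.
- catch (a joint): Spring catch in the lowest knuckle, 75 to 85 mm from the mouth: a plunger with a red button on top; 0 at rest, grows (m) as it rises. The pin's nose lifts it 1.5 to 4 mm on the last 15 mm. It presses on the pin with 3 to 5 N: passing it takes some 4 to 14 N along the pin; it stays up while the pin is home. The collar's stop on the mouth is rigid.
- mould_insert_1: Bystander, leave it alone: grey steel mould insert, 34 x 62 x 18 mm, lying on the bench; origin under its centre.
- mould_insert_2: Bystander, leave it alone: grey steel mould insert, 34 x 62 x 20 mm, lying on the bench; origin under its centre.
- hex_key_1: Bystander, leave it alone: black hexagon key, 33 x 93 x 6 mm, lying on the bench; origin under its centre.
- brass_drift: Bystander, leave it alone: hexagonal brass bar, 15 x 126 x 13 mm, lying on the bench; origin under its centre.
- screwdriver_1: Bystander, leave it alone: red-handled screwdriver, 190 mm long, lying on the bench; origin under its centre.
- pliers: Bystander, leave it alone: blue-handled pliers, 52 x 200 x 12 mm, lying on the bench; origin under its centre.
- pen_2: Bystander, leave it alone: black and white marker pen, 135 mm long, lying on the bench; origin under its centre.

How it is judged:
By the outcome, as a careful person would: the job done as asked, in the order asked, and still so for the second after the job is handed in, with the robot touching nothing.
It also fails if it takes over 58 s, if anything falls off the work surface, if the arm or the gripper's body presses on something with over 40 N, if the wrist force passes 120 N, or if a joint passes its speed limit or range.

## Working session

There is one attempt and no reset: what is moved stays moved. The work goes in short steps, Python scripts to look and compute and a tool call to move; the robot and the scene stay as the last step left them, time stands still between calls to the robot, and variables do not carry over. Pictures are saved under pics/ and viewed, at most 13 in all, crops included, and the job is handed in when it is done.

Besides the shell and the picture viewer there is one more tool, called after ">>>" as name(argument=value, ...) on one line, values as JSON. jog_arm: Moves the arm, as the interface text tells. Its arguments: {"type":"object","properties":{"turn":{"type":"array","items":{"type":"array","items":{"type":"number"}}},"delta_pos":{"type":"array","items":{"type":"array","items":{"type":"number"}}},"gripper":{"type":"array","items":{"type":"number"}},"grip_force":{"type":"number"}},"required":["turn","delta_pos","gripper"]}

```bash
mkdir -p pics; cat > h.py <<'E'
import numpy as np, cv2
from workcell import read_state, vision, ticket
from scipy.spatial.transform import Rotation as Rn
def cam(name):
    c=vision.calibration(name); f=192/np.tan(np.radians(c["vfov"])/2)
    K=np.array([[f,0,c["cx"]],[0,f,c["cy"]],[0,0,1]]); return c,K,np.array(c["dist"],float)
def pose(name,st=None):
    c,K,d=cam(name)
    if name=="wrist":
        st=st or read_state(); T=np.eye(4); T[:3,:3]=Rn.from_rotvec(st["tcp_rot"]).as_matrix(); T[:3,3]=st["tool_pos"]
        M=T@np.array(c["mount"]); R=M[:3,:3].T; t=-R@M[:3,3]
    else: R=np.array(c["R"]); t=np.array(c["t"])
    return K,d,R,t
def ray(P,px):
    K,d,R,t=P
    u=cv2.undistortPoints(np.array(px,float).reshape(-1,1,2),K,d).reshape(-1,2)
    D=np.c_[u,np.ones(len(u))]@R; return -R.T@t, D/np.linalg.norm(D,axis=1)[:,None]
def plane(P,px,z=0,n=(0,0,1),p0=None):
    o,D=ray(P,px); n=np.array(n,float); p0=np.array([0,0,z]) if p0 is None else np.array(p0)
    return o+D*(((p0-o)@n)/(D@n))[:,None]
def proj(P,X):
    K,d,R,t=P; return cv2.projectPoints(np.array(X,float).reshape(-1,1,3),cv2.Rodrigues(R)[0],t,K,d)[0].reshape(-1,2)
def tri(Pa,pa,Pb,pb):
    o1,d1=ray(Pa,pa);o2,d2=ray(Pb,pb);A=np.c_[d1[0],-d2[0]];s=np.linalg.lstsq(A,o2-o1,rcond=None)[0]
    a=o1+s[0]*d1[0];b=o2+s[1]*d2[0]; return (a+b)/2,np.linalg.norm(a-b)
def save(n,im,s=1):
    cv2.imwrite(n,cv2.resize(im[:,:,::-1],None,fx=s,fy=s,interpolation=cv2.INTER_CUBIC))
E
python3 - <<'E'
from h import *
np.set_printoptions(precision=3,suppress=True)
for n in("scene","top"):
    im=vision.read_camera(n); np.save(n+".npy",im); save(f"pics/{n}1.png",im,1.5)
    P=pose(n); print(n,P[0][0,0],"pos",-P[2].T@P[3],"fwd",P[2][2])
s=read_state(); print(s)
print(vision.calibration("wrist")["mount"])
E
```

```text
scene 418.83700822157795 pos [-0.009  0.423  0.951] fwd [ 0.537 -0.37  -0.758]
top 464.39107789339147 pos [ 0.424 -0.006  1.309] fwd [ 0.139  0.01  -0.99 ]
{'time': 0.1, 'q': array([-1.278,  0.265,  1.605, -0.   ,  1.274, -0.037]), 'joint_vel': array([ 0.   , -0.001, -0.003, -0.   ,  0.002,  0.001]), 'joint_torque': array([  0.001, -51.671, -36.859,   0.   ,   0.006,  -0.   ]), 'tool_pos': array([ 0.218, -0.638,  0.23 ]), 'tcp_rot': array([-3.097, -0.515,  0.   ]), 'wrist_force': array([-0.447, -0.651, -0.16 ]), 'torque': array([-0.02 ,  0.011, -0.038]), 'grip_force': 0.0, 'width': 0.9978345826390911}
[[-0.    -0.949 -0.316  0.081]
 [ 1.    -0.     0.001 -0.   ]
 [-0.001 -0.316  0.949 -0.141]
 [ 0.     0.     0.     1.   ]]
```

View pics/scene1.png

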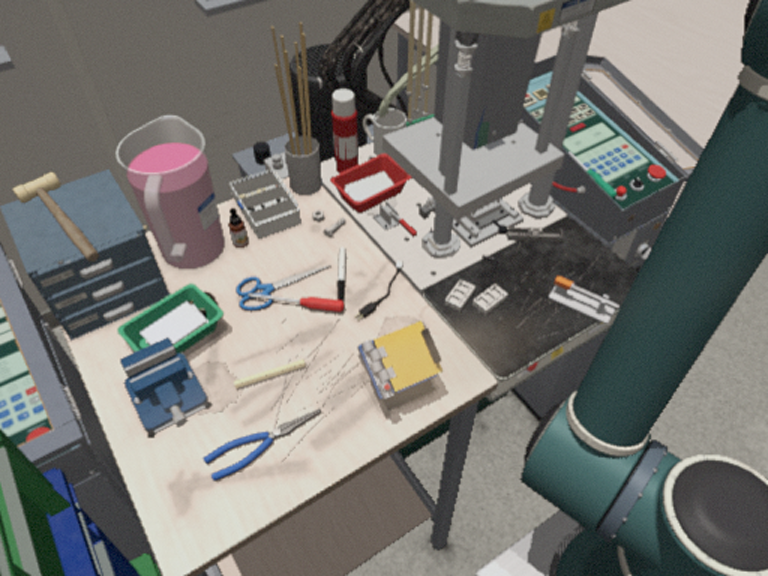

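View pics/top1.png

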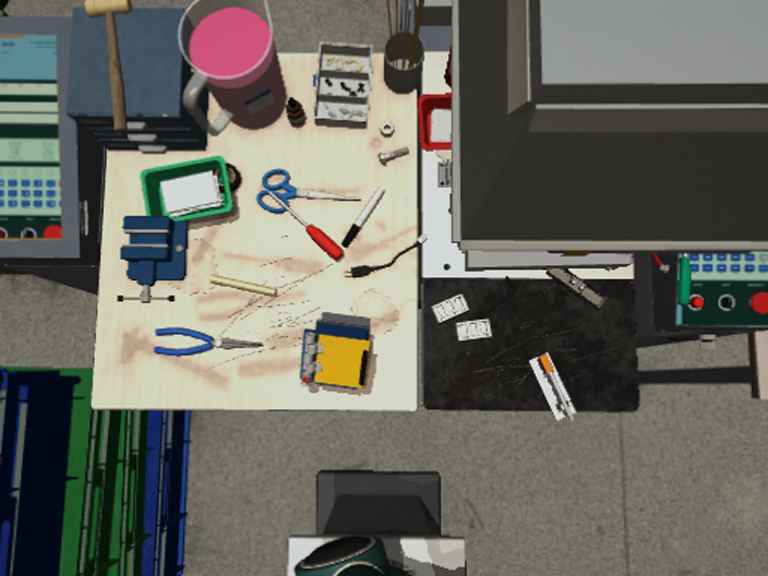

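The scene view shows the bin (yellow lid) at about (400,360), with the pin on its white rest at (585,295). In the top view the lid is at (342,360) with the rib at (365,365) and the knuckles at (310,355). The orange grip is at (546,364), with its shaft running toward (570,412).

```bash
python3 - <<'E'
from h import *
np.set_printoptions(precision=4,suppress=True)
cs={}
for n,box in (("top",(180,200,400,290)),("scene",(230,170,420,270))):
    im=np.load(n+".npy"); hsv=cv2.cvtColor(im,cv2.COLOR_RGB2HSV)
    for col,lo,hi in(("yel",(20,130,110),(32,255,255)),("org",(5,150,130),(18,255,255)),("blu",(100,90,20),(125,255,200)),("red",(0,150,100),(4,255,255))):
        m=cv2.inRange(hsv,lo,hi); b=np.zeros_like(m); b[box[1]:box[3],box[0]:box[2]]=m[box[1]:box[3],box[0]:box[2]]
        cn,_=cv2.findContours(b,cv2.RETR_EXTERNAL,cv2.CHAIN_APPROX_NONE)
        for c in sorted(cn,key=cv2.contourArea)[::-1][:2]:
            r=cv2.minAreaRect(c);M=cv2.moments(c)
            if M["m00"]<4: continue
            ctr=(M["m10"]/M["m00"],M["m01"]/M["m00"]); print(n,col,M["m00"],np.array(ctr),r[1:],)
            cs.setdefault((n,col),ctr)
Pt,Ps=pose("top"),pose("scene")
for k in("yel","org","red"):
    if ("top",k) in cs and ("scene",k) in cs: print(k,tri(Pt,[cs["top",k]],Ps,[cs["scene",k]]), plane(Pt,[cs["top",k]],.043))
print("pin grip/shaft end top, z=.036", plane(Pt,[[546/1.5,364/1.5],[570/1.5,412/1.5]],.036))
print("lid corners z=.09",plane(Pt,np.array([[320,332],[370,337],[365,390],[313,386]])/1.5,.08))
E
```

```text
top yel 877.5 [226.9799 240.0268] ((34.35761642456055, 32.24903106689453), 7.125016689300537)
top org 41.0 [363.8049 242.    ] ((11.62755298614502, 4.4721360206604), 63.43495178222656)
top blu 208.5 [226.6387 220.2798] ((11.85703182220459, 41.10639190673828), 86.53176879882812)
top red 5.0 [203.     252.7333] ((2.0, 3.0), 0.0)
scene yel 117.5 [267.6809 222.0043] ((7.589465618133545, 33.203914642333984), 71.56504821777344)
scene yel 11.0 [371.     234.5909] ((2.1213202476501465, 7.77817440032959), 45.0)
scene org 33.5 [375.0249 186.9751] ((10.241904258728027, 4.464419364929199), 23.198589324951172)
yel (array([0.467 , 0.0654, 0.1409]), np.float64(0.013531966777102406)) [[0.4658 0.0659 0.043 ]]
org (array([ 0.4639, -0.3038,  0.0416]), np.float64(0.0013935860339908948)) [[ 0.4634 -0.304   0.043 ]]
pin grip/shaft end top, z=.036 [[ 0.4618 -0.3061  0.036 ]
 [ 0.3768 -0.3464  0.036 ]]
lid corners z=.09 [[0.5136 0.1007 0.08  ]
 [0.5054 0.0123 0.08  ]
 [0.4129 0.0202 0.08  ]
 [0.4192 0.1112 0.08  ]]
```

>>> jog_arm(turn=[[0,0,0],[0,0,0],[0,0,0],[0,0,0],[0,0,0],[0,0,0],[0,0,0],[0,0,0],[0,0,0],[0,0,0],[0,0,0],[0,0,0],[0,0,0],[0,0,0]], delta_pos=[[0.0253,-0.0193,0.001],[0.0253,-0.0193,0.001],[0.0253,-0.0193,0.001],[0.0253,-0.0193,0.001],[0.0253,-0.0193,0.001],[0.0253,-0.0193,0.001],[0.0253,-0.0193,0.001],[0.0253,-0.0193,0.001],[0.0253,-0.0193,0.001],[0.0253,-0.0193,0.001],[0.0253,-0.0193,0.001],[0.0253,-0.0193,0.001],[0,0,0],[0,0,0]], gripper=[0.085,0.085,0.085,0.085,0.085,0.085,0.085,0.085,0.085,0.085,0.085,0.085,0.085,0.085])

```text
time: 1.27
tool_pos: [0.4312, -0.3197, 0.2188]
tcp_rot: [-3.098, -0.521, 0.001]
wrist_force: [-0.0, 0.1, -0.9]
width: 0.991
grip_force: 0.0
```

```bash
cat > mv.py <<'E'
from h import *
def rel(pos,R,st=None):
    "tool-axes shift to pos (before turning) and total turn rotvec to R"
    st=st or read_state(); R0=Rn.from_rotvec(st["tcp_rot"]).as_matrix()
    return R0.T@(np.array(pos)-st["tool_pos"]), Rn.from_matrix(R0.T@R).as_rotvec()
def tool(yaw,tilt):
    "tool x uphill (yaw, pitched up by tilt), y to the right, z into the lid"
    x=np.array([np.cos(yaw)*np.cos(tilt),np.sin(yaw)*np.cos(tilt),np.sin(tilt)]); y=np.array([np.sin(yaw),-np.cos(yaw),0])
    return np.c_[x,y,np.cross(x,y)]
E
python3 - <<'E'
from mv import *
np.set_printoptions(precision=4,suppress=True)
st=read_state(); im=vision.read_camera("wrist"); np.save("w1.npy",im); P=pose("wrist",st); np.save("w1p.npy",np.array(P,dtype=object),allow_pickle=True)
save("pics/w1.png",im,1.5); print(st["time"],st["tool_pos"],st["tcp_rot"])
d,r=rel([.44,.07,.24],tool(-.11,.489)); print(d,r)
E
```

```text
1.2667 [ 0.4312 -0.3197  0.2188] [-3.0975 -0.5209  0.0013]
[ 0.1359 -0.3664 -0.0211] [-0.108   0.4818  0.4328]
```

View pics/w1.png

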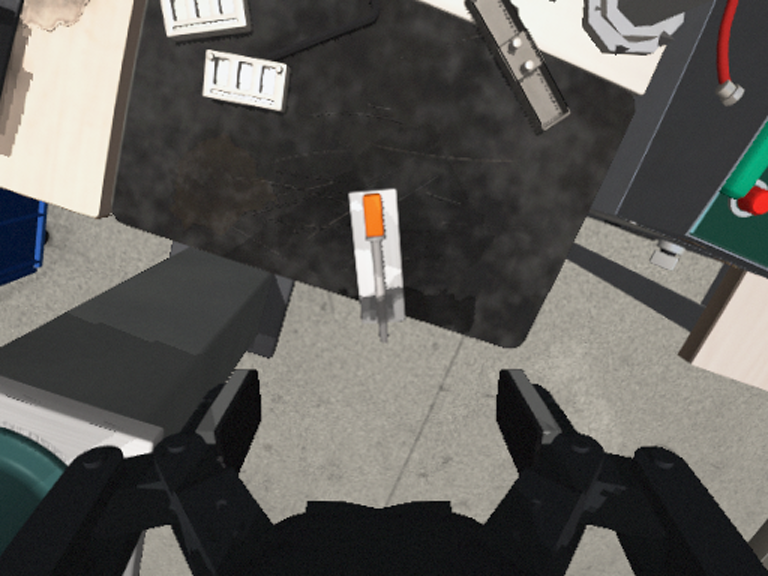

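The wrist view shows the orange grip centred at (373,215), with the shaft running down to its nose at (384,340). The rest lies almost along the tool's x.

>>> jog_arm(turn=[[0,0,0],[0,0,0],[0,0,0],[0,0,0],[0,0,0],[0,0,0],[0,0,0],[0,0,0],[0,0,0],[0,0,0],[0,0,0],[0,0,0],[-0.0135,0.0602,0.0541],[-0.0135,0.0602,0.0541],[-0.0135,0.0602,0.0541],[-0.0135,0.0602,0.0541],[-0.0135,0.0602,0.0541],[-0.0135,0.0602,0.0541],[-0.0135,0.0602,0.0541],[-0.0135,0.0602,0.0541]], delta_pos=[[0.0113,-0.0305,-0.0018],[0.0113,-0.0305,-0.0018],[0.0113,-0.0305,-0.0018],[0.0113,-0.0305,-0.0018],[0.0113,-0.0305,-0.0018],[0.0113,-0.0305,-0.0018],[0.0113,-0.0305,-0.0018],[0.0113,-0.0305,-0.0018],[0.0113,-0.0305,-0.0018],[0.0113,-0.0305,-0.0018],[0.0113,-0.0305,-0.0018],[0.0113,-0.0305,-0.0018],[0,0,0],[0,0,0],[0,0,0],[0,0,0],[0,0,0],[0,0,0],[0,0,0],[0,0,0]], gripper=[0.025,0.025,0.025,0.025,0.025,0.025,0.025,0.025,0.025,0.025,0.025,0.025,0.025,0.025,0.025,0.025,0.025,0.025,0.025,0.025])

```text
time: 2.98
tool_pos: [0.4409, 0.0674, 0.2412]
tcp_rot: [3.015, -0.177, 0.759]
wrist_force: [-0.0, -0.9, 0.4]
width: 0.293
grip_force: 0.0
```

```bash
python3 - <<'E'
from mv import *
np.set_printoptions(precision=4,suppress=True)
P=np.load("w1p.npy",allow_pickle=True); im=np.load("w1.npy"); hsv=cv2.cvtColor(im,cv2.COLOR_RGB2HSV)
m=cv2.inRange(hsv[:200],(5,150,130),(18,255,255)); c=max(cv2.findContours(m,0,1)[0],key=cv2.contourArea); r=cv2.minAreaRect(c); print(r)
b=plane(P,cv2.boxPoints(r),.043); print(b, np.linalg.norm(np.diff(b,axis=0),axis=1)); print("nose",plane(P,[[384/1.5,340/1.5]],.036))
st=read_state(); im=vision.read_camera("wrist"); np.save("w2.npy",im); P=pose("wrist",st); np.save("w2p.npy",np.array(P,dtype=object),allow_pickle=True)
save("pics/w2.png",im,1.5); print(st["time"],st["tool_pos"],st["tcp_rot"],st["width"])
E
```

```text
((248.62705993652344, 142.89755249023438), (27.975543975830078, 11.58857536315918), 84.80557250976562)
[[ 0.4748 -0.2919  0.043 ]
 [ 0.4801 -0.3037  0.043 ]
 [ 0.4513 -0.3167  0.043 ]
 [ 0.4458 -0.3046  0.043 ]] [0.0129 0.0316 0.0133]
nose [[ 0.3647 -0.3477  0.036 ]]
2.9833 [0.4409 0.0674 0.2412] [ 3.0147 -0.1772  0.7589] 0.2932950721562586
```

View pics/w2.png

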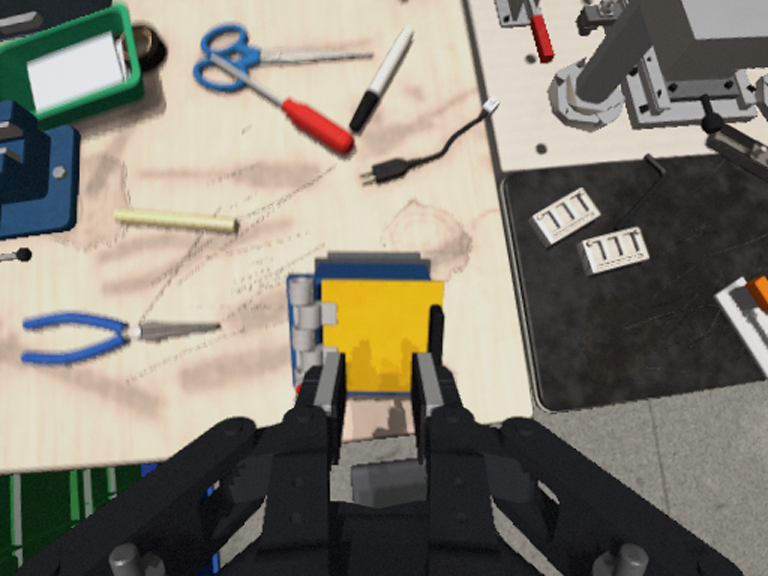

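The pin measures as expected: grip 31.6 × 13 mm, 107 mm to the nose, yaw 23.8°. In this view the lid's far edge runs from (322,281) to (443,281). The rib is at (436,330), the knuckles at (300,290) to (308,360), and the red button at (299,390). I'll take a second view as a baseline.

>>> jog_arm(turn=[[0,0,0],[0,0,0],[0,0,0],[0,0,0],[0,0,0]], delta_pos=[[-0.02,0,0.01],[-0.02,0,0.01],[-0.02,0,0.01],[0,0,0],[0,0,0]], gripper=[0.025,0.025,0.025,0.025,0.025])

```text
time: 3.45
tool_pos: [0.4015, 0.0726, 0.1854]
tcp_rot: [3.017, -0.168, 0.75]
wrist_force: [1.1, -0.5, 0.0]
width: 0.295
grip_force: 0.0
```

```bash
python3 - <<'E'
from mv import *
np.set_printoptions(precision=4,suppress=True)
st=read_state(); im=vision.read_camera("wrist"); np.save("w3.npy",im); P=pose("wrist",st); np.save("w3p.npy",np.array(P,dtype=object),allow_pickle=True)
save("pics/w3.png",im[120:320,140:360],3); print(st["time"],st["tool_pos"],st["tcp_rot"],st["width"])
E
```

```text
3.45 [0.4015 0.0726 0.1854] [ 3.0169 -0.1681  0.7503] 0.29451427745271425
```

View pics/w3.png

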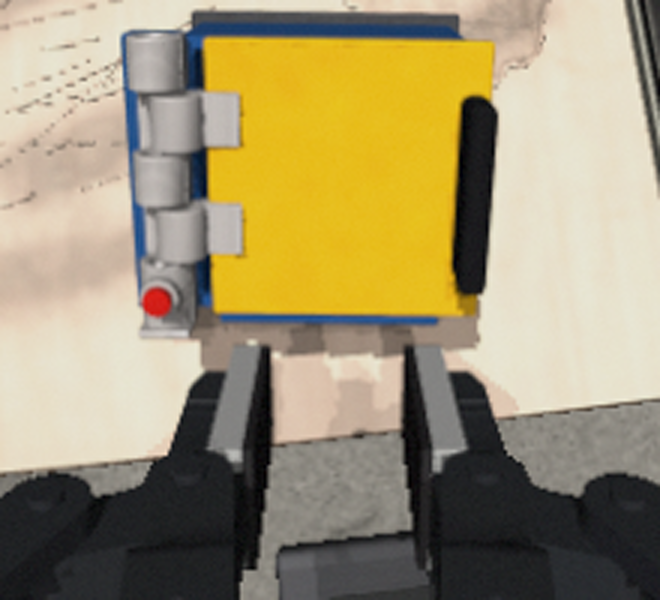

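The close view shows the whole lid. In crop pixels (offset (140,120), scale 3) its corners are TL (204,38), TR (493,41), BR (476,318) and BL (214,314). The rib runs from (479,100) to (470,290). The knuckle caps are near (155,62), (175,122), (160,180), (180,235), and the red button is at (157,301).

```bash
cat > lid.py <<'E'
from mv import *
np.set_printoptions(precision=4,suppress=True)
def fit(pts): 
    vx,vy,x,y=cv2.fitLine(np.array(pts,np.float32),cv2.DIST_HUBER,0,.01,.01).ravel(); return np.cross([x,y,1],[x+vx,y+vy,1])
def corners(im,c0):
    hsv=cv2.cvtColor(im,cv2.COLOR_RGB2HSV).astype(float); s=cv2.inRange(hsv.astype(np.uint8),(18,120,60),(34,255,255)).astype(float)
    tl,tr,br,bl=[np.array(c,float) for c in c0]
    def edge(a,b,ts):
        n=np.array([-(b-a)[1],(b-a)[0]])/np.linalg.norm(b-a); out=[]   # n points inward for clockwise order
        for t in ts:
            k=np.arange(-4,4.01,.1); q=(a+t*(b-a))+k[:,None]*n
            v=cv2.remap(s.astype(np.float32),q[:,:1].astype(np.float32),q[:,1:].astype(np.float32),cv2.INTER_LINEAR).ravel()
            i=np.where((v[:-1]<128)&(v[1:]>=128))[0]
            if len(i): out.append(q[i[0]])
        return fit(out)
    T=edge(tl,tr,np.linspace(.08,.92,40)); B=edge(br,bl,np.linspace(.12,.92,40))
    L=edge(bl,tl,np.r_[np.linspace(.04,.18,10),np.linspace(.42,.57,10),np.linspace(.84,.95,10)])
    Rr=edge(tr,br,np.r_[np.linspace(.03,.16,10),np.linspace(.94,.98,4)])
    X=lambda a,b:(lambda p:p[:2]/p[2])(np.cross(a,b))
    return np.array([X(T,L),X(T,Rr),X(B,Rr),X(B,L)])
obj=np.array([[46,45,0],[46,-45,0],[-46,-45,0],[-46,45,0]])/1000.
def lidpose(P,c):
    K,d,R,t=P; n,rv,tv,err=cv2.solvePnPGeneric(obj,c,K,d,flags=cv2.SOLVEPNP_IPPE)[:4]
    for r,v,e in zip(rv,tv,err):
        Rw=R.T@cv2.Rodrigues(r)[0]; cw=R.T@(v.ravel()-t)
        x=Rw[:,0]; print("centre",cw,"yaw",np.degrees(np.arctan2(x[1],x[0])),"slope",np.degrees(np.arcsin(x[2])),"n",Rw[:,2],"err",e)
E
python3 - <<'E'
from lid import *
P=np.load("w3p.npy",allow_pickle=True); im=np.load("w3.npy")
f=lambda *a:[np.array(p)/3+[140,120]-.33 for p in a]
c=corners(im,f((204,38),(493,41),(476,318),(214,314))); print(c); lidpose(P,c)
# flat-plane variant: tilt fixed 28, solve plane offset so that width = 90
P2=np.load("w2p.npy",allow_pickle=True); im2=np.load("w2.npy")
Pt,Ps=pose("top"),pose("scene")
print("tri TL/TR w2-w3"); 
for i,q in ((0,(322,281)),(1,(443,281))): print(tri(P,[c[i]],P2,[np.array(q)/1.5-.17]), tri(P,[c[i]],Pt,[np.array([(320,332),(370,337)][i])/1.5]))
E
```

```text
[[206.6077 132.0402]
 [304.7148 132.669 ]
 [298.328  224.6006]
 [210.1325 224.4862]]
centre [0.4616 0.0628 0.0847] yaw -7.139485479367114 slope 26.874357926874204 n [-0.4527  0.0203  0.8914] err [0.1614]
centre [0.4651 0.063  0.0872] yaw -7.428389183398586 slope -2.7616300469546604 n [0.0549 0.0487 0.9973] err [3.03]
tri TL/TR w2-w3
(array([0.5068, 0.1016, 0.1074]), np.float64(0.0016548114129524261)) (array([0.5123, 0.1017, 0.0949]), np.float64(0.004632316753261811))
(array([0.4967, 0.0136, 0.1067]), np.float64(0.00043865407831004916)) (array([0.5035, 0.0108, 0.0912]), np.float64(0.003329204204357333))
```

```bash
cat >> mv.py <<'E'
YAW=np.radians(-7.2); TL=np.radians(28.); HR=tool(YAW,TL)   # columns: xh, -yh, -zh
xh,yh,zh=HR[:,0],-HR[:,1],-HR[:,2]
C0=np.array([.4616,.0628,.0847])  # lid top-face centre at the start
def H(p): return np.array([xh,yh,zh])@(np.array(p)-C0)   # in hinge axes about C0
def W(x,y,z): return C0+x*xh+y*yh+z*zh
E
python3 - <<'E'
from lid import *
P=np.load("w3p.npy",allow_pickle=True); im=np.load("w3.npy")
g=lambda pts:np.array(pts)/3+[140,120]-.33
pl=lambda pts,h:np.array([H(p) for p in plane(P,g(pts),n=zh,p0=C0+h*zh)])*1000
print("rib top-plane: R edge, ends",pl([(497,110),(489,285),(479,98),(470,293)],.021))
print("tops of knuckles (z 8.5 above axis; lid-face plane guess)",pl([(157,62),(176,122),(161,180),(181,235),(157,301)],.0))
for off in ((0,-.038,.056),(0,-.038,.006)):
    d,r=rel(W(*off),HR); print(off,W(*off),"shift",d,"turn",r)
E
```

```text
rib top-plane: R edge, ends [[ 28.4989 -42.7425  21.    ]
 [-25.961  -44.249   21.    ]
 [ 31.8854 -37.3266  21.    ]
 [-28.7147 -38.5532  21.    ]]
tops of knuckles (z 8.5 above axis; lid-face plane guess) [[ 38.0453  59.0909  -0.    ]
 [ 19.2665  54.0277   0.    ]
 [  0.2133  59.7667  -0.    ]
 [-18.5014  54.1462   0.    ]
 [-42.3539  63.4493   0.    ]]
(0, -0.038, 0.056) [0.4308 0.0284 0.1341] shift [0.0038 0.0412 0.0622] turn [-0.0064 -0.0018  0.0122]
(0, -0.038, 0.006) [0.454  0.0255 0.09  ] shift [0.0037 0.0415 0.1122] turn [-0.0064 -0.0018  0.0122]
```

>>> jog_arm(turn=[[-0.0016,-0.0005,0.003],[-0.0016,-0.0005,0.003],[-0.0016,-0.0005,0.003],[-0.0016,-0.0005,0.003],[0,0,0],[0,0,0],[0,0,0],[0,0,0],[0,0,0],[0,0,0],[0,0,0]], delta_pos=[[0.001,0.0104,0.012],[0.001,0.0104,0.012],[0.001,0.0104,0.012],[0.001,0.0104,0.012],[0,0,0.01],[0,0,0.01],[0,0,0.01],[0,0,0.01],[0,0,0.01],[0,0,0.005],[0,0,0]], gripper=[0.025,0.025,0.025,0.025,0.025,0.025,0.025,0.025,0.025,0.025,0.025])

```text
time: 4.42
tool_pos: [0.4501, 0.0252, 0.0976]
tcp_rot: [3.013, -0.19, 0.75]
wrist_force: [1.0, 0.3, -0.8]
width: 0.295
grip_force: 0.0
```

```bash
python3 - <<'E'
from lid import *
st=read_state(); im=vision.read_camera("wrist"); np.save("w4.npy",im); save("pics/w4.png",im[150:384,120:400],2.6)
print(st["time"],H(st["tool_pos"])*1000, np.array([xh,yh,zh])@st["wrist_force"], rel(W(0,-.0385,.006),HR))
E
```

```text
4.4167 [  0.1314 -38.7188  14.5187] [ 0.4432  0.4089 -1.1051] (array([-0.0001, -0.0001,  0.0089]), array([ 0.0003,  0.0007, -0.0003]))
```

View pics/w4.png

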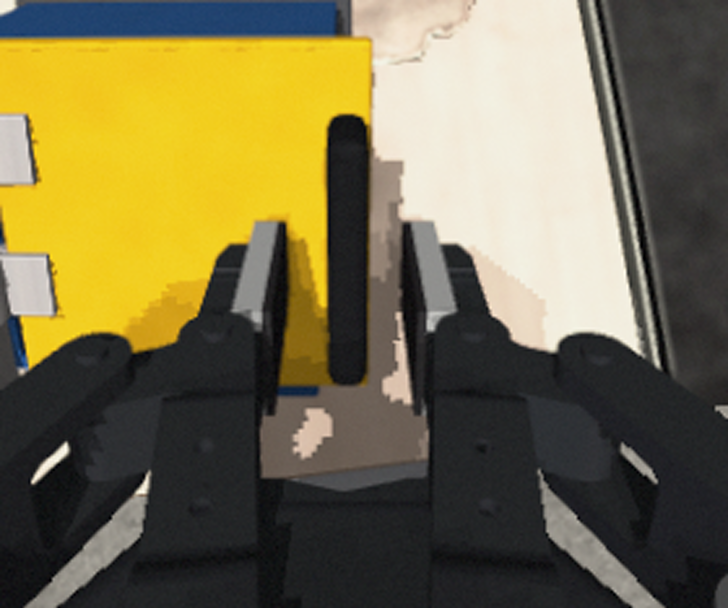

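The rib at (347,250) stands centred between the finger pads at (287) and (403). Next I descend the last 8 mm and start pushing left.

>>> jog_arm(turn=[[0,0,0],[0,0,0],[0,0,0],[0,0,0],[0,0,0],[0,0,0],[0,0,0],[0,0,0],[0,0,0],[0,0,0],[0,0,0]], delta_pos=[[0,0,0.003],[0,0,0.003],[0,0,0.002],[0,-0.0015,0],[0,-0.0015,0],[0,-0.0015,0],[0,-0.0015,0],[0,-0.0015,0],[0,-0.001,0],[0,-0.001,0],[0,-0.001,0]], gripper=[0.025,0.025,0.025,0.025,0.025,0.025,0.025,0.025,0.025,0.025,0.025])

```text
time: 5.38
tool_pos: [0.4535, 0.0357, 0.09]
tcp_rot: [3.014, -0.189, 0.749]
wrist_force: [-2.2, -2.2, 1.2]
width: 0.292
grip_force: 1.4
```

>>> jog_arm(turn=[[0,0,0],[0,0,0],[0,0,0],[0,0,0]], delta_pos=[[0,-0.0007,0],[0,-0.0007,0],[0,-0.0006,0],[0,0,0]], gripper=[0.025,0.025,0.025,0.025])

```text
time: 5.72
tool_pos: [0.4538, 0.0378, 0.09]
tcp_rot: [3.014, -0.189, 0.75]
wrist_force: [-1.3, -2.3, 2.1]
width: 0.292
grip_force: 1.1
```

>>> jog_arm(turn=[[0,0,0],[0,0,0],[0,0,0],[0,0,0]], delta_pos=[[0,-0.0006,0],[0,-0.0006,0],[0,-0.0006,0],[0,0,0]], gripper=[0.025,0.025,0.025,0.025])

```text
time: 6.05
tool_pos: [0.4542, 0.0382, 0.0902]
tcp_rot: [3.011, -0.188, 0.748]
wrist_force: [0.5, -12.7, 1.6]
width: 0.296
grip_force: 6.1
```

>>> jog_arm(turn=[[0,0,0],[0,0,0],[0,0,0],[0,0,0]], delta_pos=[[0,-0.0006,0],[0,-0.0006,0],[0,-0.0006,0],[0,0,0]], gripper=[0.025,0.025,0.025,0.025])

```text
time: 6.38
tool_pos: [0.4541, 0.0384, 0.0902]
tcp_rot: [3.009, -0.187, 0.746]
wrist_force: [-1.7, -22.5, 4.8]
width: 0.294
grip_force: 11.3
```

The lid is at its stop: TCP y held at 0.038 while the force rose. I'm backing off now, rising, and centring the camera over the hinge line.

>>> jog_arm(turn=[[0,0,0],[0,0,0],[0,0,0],[0,0,0],[0,0,0],[0,0,0],[0,0,0],[0,0,0],[0,0,0],[0,0,0],[0,0,0],[0,0,0],[0,0,0],[0,0,0],[0,0,0],[0,0,0]], delta_pos=[[0,0.0025,0],[0,0.0025,0],[0,0.0025,0],[0,0.0025,0],[0,0,-0.012],[0,0,-0.012],[0,0,-0.012],[0,0,-0.012],[0,-0.0155,-0.007],[0,-0.0155,-0.007],[0,-0.0155,-0.007],[0,-0.0155,-0.007],[0,-0.0155,-0.007],[0,-0.0155,-0.007],[0,0,0],[0,0,0]], gripper=[0.025,0.025,0.025,0.025,0.025,0.025,0.025,0.025,0.025,0.025,0.025,0.025,0.025,0.025,0.025,0.025])

```text
time: 7.72
tool_pos: [0.4229, 0.1299, 0.1698]
tcp_rot: [3.015, -0.185, 0.751]
wrist_force: [0.4, 0.1, 0.2]
width: 0.292
grip_force: 0.0
```

```bash
python3 - <<'E'
from lid import *
st=read_state(); im=vision.read_camera("wrist"); np.save("w5.npy",im); P=pose("wrist",st); np.save("w5p.npy",np.array(P,dtype=object),allow_pickle=True); save("pics/w5.png",im[90:290,150:400],3.2)
print(st["time"],H(st["tool_pos"])*1000, st["tcp_rot"])
E
```

```text
7.7167 [-1.3315 61.7226 97.1075] [ 3.0149 -0.1852  0.7506]
```

View pics/w5.png

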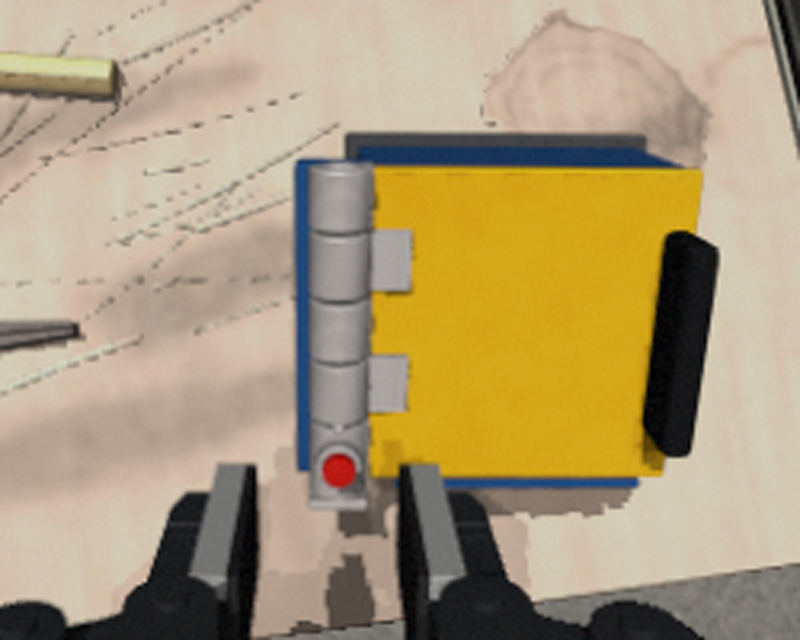

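The lid is at its stop and the five knuckles line up. Their centre is at crop column 341 at row 185 and 339.5 at row 400, with the mouth at row about 163. The finger midline is at column 328.5 (258/399).

```bash
python3 - <<'E'
from lid import *
P=np.load("w5p.npy",allow_pickle=True); im=np.load("w5.npy"); g=lambda pts:np.array(pts)/3.2+[150,90]-.34
c=corners(im,g([(373,168),(701,170),(661,476),(370,474)])); print(c); lidpose(P,c)
# knuckle silhouettes: sample greyish along rows
hsv=cv2.cvtColor(im,cv2.COLOR_RGB2HSV).astype(int)
st=read_state(); T=np.array(st["tool_pos"]); R0=Rn.from_rotvec(st["tcp_rot"]).as_matrix()
print("cx",P[0][0,2],"proj tool y=0 points",proj(P,[T,T-.01*R0[:,2],T-.02*R0[:,2]]))
for y in range(145,225,5):
    s=hsv[y,240:275,1]; print(y,''.join('%4d'%v for v in s))
E
```

```text
[[266.6515 141.4627]
 [369.6713 141.4674]
 [356.2521 238.698 ]
 [264.3009 238.322 ]]
centre [0.4624 0.0678 0.084 ] yaw -7.940847118130416 slope 26.420827974441977 n [-0.4468  0.0141  0.8945] err [0.5578]
centre [0.4669 0.0714 0.0865] yaw -14.873358534415267 slope -5.266842616098282 n [0.1967 0.423  0.8845] err [4.3223]
cx 251.97509690815227 proj tool y=0 points [[253.8938 248.2109]
 [253.9936 257.4403]
 [254.1063 267.8777]]
145   39  24  96 183 181 170  59  12  12  13  16  13  15  15  11  14  11  14  13  11  12  14  11  15  13  11  76 188 232 232 227 229 233 227 230
150   40  29  69 190 182 169  55  16  14  13  12  11  13  12  12  12  15  14  12  13  11  14  17  14  16  16  73 193 228 226 227 228 229 231 239
155   48  36  62 183 188 181  58  16  11  12  14  15  13  14  14  14  12  14  13  12  15  14  14  12  14  13 112 211 229 225 231 226 222 229 229
160   52  40  69 185 182 186  87   7  13  14  13  11  15  12  13  13  15  15  13  13  14  16  14  13  16  19 112 222 224 225 231 229 229 232 231
165   53  42  53 189 184 186  77  15  15  10  14  13  12  13  12   9  10  12  13  14  14  15
[... 947 characters left out ...]
 186 125   7  13  14  16  11  12  12   9  13  12  12  16  13  12  13  13  15  13  51 132 149 149 148 150 153 155 156 159
205   54  52  16 171 189 188  94  13  11  13  16  14  14  12  14  11  12  12  12  14  14  14  15  11  13  11  11  11  15  15  12  14  14  12  14
210   52  50  15 176 184 185  95  10  10  11  12  13  15  15  13  14  15  14  13  15  15  11  12  16  14  11  13  15  15  13  12  12  14  14  12
215   53  52  15 172 188 192 104   5  14  14  14  13  14  14  14  14  16  14  14  15  16  13  11  17  11  13  12  12  13  13  14  12  15  15  14
220   53  54  24 157 188 183 165  28  10  11  15  13  13  13  13  14  13  14  13  14  14  12  14  13  25 179 237 229 227 231 230 229 224 221 225
```

```bash
python3 - <<'E'
from lid import *
P=np.load("w5p.npy",allow_pickle=True); im=np.load("w5.npy"); print("f",P[0][0,0])
L=[(245.8,145),(245.75,150),(245.8,155),(245.95,160),(245.9,165),(245.9,175),(245.95,185),(246.0,195),(246.0,205),(246.05,215)]
Rr=[(266.15,145),(266.15,150),(266.0,155),(265.95,160)]
for h in (-.008,-.004,0,.004):
    l=np.array([H(p) for p in plane(P,L,n=zh,p0=C0+h*zh)])*1000; r=np.array([H(p) for p in plane(P,Rr,n=zh,p0=C0+h*zh)])*1000
    m=np.array([H(p) for p in plane(P,[(256,(163/3.2+90))],n=zh,p0=C0+h*zh)])*1000
    k=np.polyfit(l[:,0],l[:,1],1); k2=np.polyfit(r[:,0],r[:,1],1)
    print(h,"left y",l[[0,-1],:2].ravel(),"slope deg",np.degrees(np.arctan(k[0])),"right",r[[0,-1],:2].ravel(),np.degrees(np.arctan(k2[0])),"width",np.polyval(k,35)-r[:,1].mean(),"mid",(np.polyval(k,35)+r[:,1].mean())/2,"mouthx",m)
# finger inner edges, for the tool mid plane in the picture
gr=cv2.cvtColor(im,cv2.COLOR_RGB2GRAY)
for y in (238,244,250): print(y,gr[y,214:284:1])
# w3 view of the bin knuckles (unmoved): left silhouette rows
a=np.load("w3.npy"); hs=cv2.cvtColor(a,cv2.COLOR_RGB2HSV)
for y in (137,141,145,178,182): print(y,hs[y,176:206,1])
E
```

```text
f 278.8302235763106
-0.008 left y [ 41.4057  67.6534 -25.4572  67.7089] slope deg -0.04041397903326493 right [41.4603 49.6887 28.0034 49.6309] 0.15097523966201473 width 18.006553018705908 mid 58.652372790203685 mouthx [[45.0027 58.6733 -8.    ]]
-0.004 left y [ 42.0137  67.5601 -23.7641  67.6147] slope deg -0.04041397903334291 right [42.0674 49.887  28.8289 49.8301] 0.15097523966191456 width 17.714824330525374 mid 58.70540163819551 mouthx [[45.5523 58.7258 -4.    ]]
0 left y [ 42.6217  67.4668 -22.071   67.5205] slope deg -0.040413979033250176 right [42.6745 50.0852 29.6544 50.0293] 0.15097523966202372 width 17.42309564234496 mid 58.7584304861874 mouthx [[46.1019 58.7782  0.    ]]
0.004 left y [ 43.2297  67.3735 -20.3779  67.4263] slope deg -0.040413979033287556 right [43.2816 50.2835 30.4799 50.2285] 0.15097523966191032 width 17.131366954164463 mid 58.81145933417925 mouthx [[46.6515 58.8306  4.    ]]
238 [194 193 178 139 115 115 115 117 115 115 114 107  69  22  23  15 141 198
 199 198 198 195 183 175 173 173 174 175 171 168 163 161 133 111 122 142
 136  92  75  72  73  72  69  73  7
[... 616 characters left out ...]
  93  93 145 175 179 148  73   7  15  17  19  26  57 100 117 116]
137 [ 29  30  27  26  15 160   4  13  14  14  13  12  13  13  14  14  12  13
  15  13  11  13  11  14   9   5  98 178 183 152]
141 [ 41  42  41  46  24 169  30  15  13  13  14  14  13  13  15  13  16  13
  15  15  12  16  16  14  13  13  53 181 179 188]
145 [ 46  39  36  32  27 127  68  13  12  14  14  12  15  12  11  14  15  12
  14  12  13  12  16  14  14  15  39 168 187 184]
178 [ 51  50  49  51  48  49  40  55  81  12  14  13  14  15  13  13  12  12
  14  15  14  15  11  10  14  12  12  30 118 186]
182 [ 44  41  42  43  41  39  37   2 100   3  12  13  15  14  12  14  15  14
  13  14  14  15  14  18  10  15  10  14 126 195]
```

>>> jog_arm(turn=[[0,0,0],[0,0,0],[0,0,0],[0,0,0],[0,0,0],[0,0,0],[0,0,0],[0,0,0],[0,0,0],[0,0,0],[0,0,0]], delta_pos=[[0,0.0009,0.012],[0,0.0009,0.012],[0,0.0009,0.012],[0,0.0009,0.012],[0,0,0.012],[0,0,0.012],[0,0,0.002],[0,0,0.002],[0,0,0.002],[0,0,0.002],[0,0,0]], gripper=[0.0,0.0,0.0,0.0,0.0,0.0,0.0,0.0,0.0,0.0,0.0])

```text
time: 8.68
tool_pos: [0.4598, 0.1206, 0.0991]
tcp_rot: [3.014, -0.19, 0.75]
wrist_force: [-0.8, -0.8, -0.1]
width: 0.001
grip_force: 0.0
```

```bash
cat > s.py <<'E'
from lid import *
st=read_state(); print(st["time"],"H",H(st["tool_pos"])*1000,"F",np.array([xh,yh,zh])@st["wrist_force"],"M",np.array([xh,yh,zh])@st["torque"],"w",st["width"]*85.4,st["grip_force"],"turn to HR",rel(C0,HR)[1])
E
python3 s.py
```

```text
8.6833 H [-1.2048 57.0681 16.9758] F [-0.6852 -0.8599  0.2234] M [ 0.0196  0.1667 -0.0011] w 0.06014324884517044 0.0 turn to HR [-0.0003  0.0006 -0.0001]
```

>>> jog_arm(turn=[[0,0,0],[0,0,0],[0,0,0],[0,0,0],[0,0,0]], delta_pos=[[0,0,0.001],[0,0,0.001],[0,0,0.001],[0,0,0.001],[0,0,0]], gripper=[0.0,0.0,0.0,0.0,0.0])

```text
time: 9.1
tool_pos: [0.4615, 0.1206, 0.0958]
tcp_rot: [3.014, -0.19, 0.75]
wrist_force: [-4.7, -0.3, 5.3]
width: 0.002
grip_force: 3.7
```

```bash
python3 s.py
```

```text
9.1 H [-1.2278 57.3483 13.2467] F [-1.5681 -0.9028  6.8562] M [-0.059   0.5544  0.0079] w 0.1601113732829816 3.6908632369529926 turn to HR [-0.0003  0.0009 -0.0003]
```

Contact at z = 13.2 mm puts the hinge axis 4.8 mm above the lid plane. Next I rise and go to the pin.

>>> jog_arm(turn=[[0,0,0],[0,0,0],[0,0,0],[0,0,0],[0,0,0]], delta_pos=[[0,0,-0.01],[0,0,-0.02],[0,0,-0.02],[0,0,-0.02],[0,0,-0.02]], gripper=[0.0,0.0,0.03,0.05,0.05])

```text
time: 9.52
tool_pos: [0.419, 0.1257, 0.1754]
tcp_rot: [3.014, -0.189, 0.749]
wrist_force: [0.0, 0.5, 0.0]
width: 0.416
grip_force: 0.0
```

```bash
python3 s.py; python3 - <<'E'
from lid import *
print(read_state()["q"]); print(rel([.463,-.3042,.12],tool(np.radians(23.85),0)))
E
```

```text
9.5167 H [ -1.67    57.0506 103.6525] F [-0.04    0.4981  0.0414] M [-0.0272  0.2528 -0.0098] w 35.52062517694458 0.0 turn to HR [-0.0002  0.0015  0.0002]
[ 0.4317 -0.449   2.4363 -0.3652  0.7656  2.343 ]
(array([0.0601, 0.421 , 0.0946]), array([ 0.1319, -0.4752, -0.5308]))
```

>>> jog_arm(turn=[[0,0,0],[0,0,0],[0,0,0],[0,0,0],[0,0,0],[0,0,0],[0,0,0],[0,0,0],[0,0,0],[0,0,0],[0,0,0],[0,0,0],[0.0165,-0.0594,-0.0664],[0.0165,-0.0594,-0.0664],[0.0165,-0.0594,-0.0664],[0.0165,-0.0594,-0.0664],[0.0165,-0.0594,-0.0664],[0.0165,-0.0594,-0.0664],[0.0165,-0.0594,-0.0664],[0.0165,-0.0594,-0.0664]], delta_pos=[[0.005,0.0351,0.0079],[0.005,0.0351,0.0079],[0.005,0.0351,0.0079],[0.005,0.0351,0.0079],[0.005,0.0351,0.0079],[0.005,0.0351,0.0079],[0.005,0.0351,0.0079],[0.005,0.0351,0.0079],[0.005,0.0351,0.0079],[0.005,0.0351,0.0079],[0.005,0.0351,0.0079],[0.005,0.0351,0.0079],[0,0,0],[0,0,0],[0,0,0],[0,0,0],[0,0,0],[0,0,0],[0,0,0],[0,0,0]], gripper=[0.05,0.05,0.05,0.05,0.05,0.05,0.05,0.05,0.05,0.05,0.05,0.05,0.05,0.05,0.05,0.05,0.05,0.05,0.05,0.05])

```text
time: 11.18
tool_pos: [0.4635, -0.2998, 0.1198]
tcp_rot: [3.072, 0.655, -0.005]
wrist_force: [0.2, -0.0, 0.1]
width: 0.588
grip_force: 0.0
```

```bash
python3 - <<'E'
from lid import *
st=read_state(); im=vision.read_camera("wrist"); np.save("w6.npy",im); P=pose("wrist",st); np.save("w6p.npy",np.array(P,dtype=object),allow_pickle=True)
print(st["time"],st["tool_pos"],st["q"])
hsv=cv2.cvtColor(im,cv2.COLOR_RGB2HSV); m=cv2.inRange(hsv,(5,150,130),(18,255,255)); c=max(cv2.findContours(m,0,1)[0],key=cv2.contourArea); r=cv2.minAreaRect(c); print(r)
b=plane(P,cv2.boxPoints(r),.043); print(b.mean(0),np.linalg.norm(np.diff(b,axis=0),axis=1)); 
for e in np.diff(b,axis=0): print(np.degrees(np.arctan2(e[1],e[0])))
print(rel([.463,-.3042,.017],tool(np.radians(23.85),0)))
gr=cv2.cvtColor(im,cv2.COLOR_RGB2GRAY); save("pics/w6.png",im[130:330,130:380],3)
E
```

```text
11.1833 [ 0.4635 -0.2998  0.1198] [-0.6177  0.1312  1.9788 -0.0029  1.0336  0.5348]
((256.5, 199.0), (28.0, 15.0), 90.0)
[ 0.4675 -0.3016  0.043 ] [0.0122 0.0247 0.0127]
-65.95823142011203
-155.16200481037106
114.02688955054285
(array([-0.0035,  0.0031,  0.103 ]), array([0.    , 0.0039, 0.0072]))
```

View pics/w6.png

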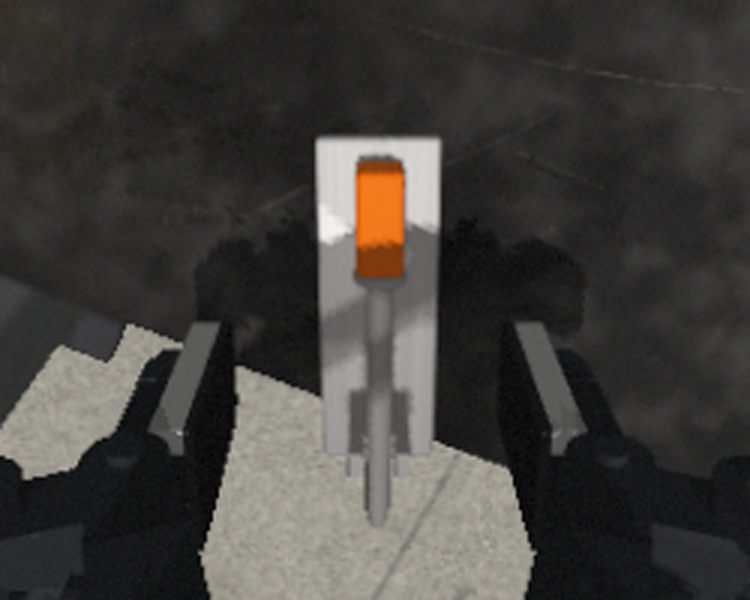

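The pin is aligned with the tool: grip at crop (380,220), finger midline at 367. I descend, then close.

>>> jog_arm(turn=[[0,0.0039,0.0072],[0,0,0],[0,0,0],[0,0,0],[0,0,0],[0,0,0],[0,0,0],[0,0,0],[0,0,0],[0,0,0],[0,0,0],[0,0,0],[0,0,0]], delta_pos=[[-0.0035,0.0031,0.0115],[0,0,0.0115],[0,0,0.0115],[0,0,0.0115],[0,0,0.0115],[0,0,0.0115],[0,0,0.0115],[0,0,0.0115],[0,0,0.004],[0,0,0.004],[0,0,0.003],[0,0,0],[0,0,0]], gripper=[0.05,0.05,0.05,0.05,0.05,0.05,0.05,0.05,0.05,0.05,0.05,0.05,0.05])

```text
time: 12.32
tool_pos: [0.4619, -0.3035, 0.0169]
tcp_rot: [-3.075, -0.639, -0.006]
wrist_force: [1.0, -0.5, -0.1]
width: 0.586
grip_force: 0.0
```

```bash
python3 - <<'E'
from lid import *
st=read_state(); print(st["time"],st["tool_pos"],st["wrist_force"],rel([.463,-.3042,.017],tool(np.radians(23.85),0)))
im=vision.read_camera("wrist"); np.save("w7.npy",im)
hsv=cv2.cvtColor(im,cv2.COLOR_RGB2HSV); m=cv2.inRange(hsv,(3,130,60),(20,255,255)); c=max(cv2.findContours(m,0,1)[0],key=cv2.contourArea); print(cv2.boundingRect(c))
gr=cv2.cvtColor(im,cv2.COLOR_RGB2GRAY)
for y in (215,222,230,240): print(y,gr[y,190:320])
E
```

```text
12.3167 [ 0.4619 -0.3035  0.0169] [ 1.0245 -0.5001 -0.1359] (array([ 0.0007,  0.001 , -0.0001]), array([ 0.0002, -0.004 , -0.0066]))
(240, 235, 28, 65)
215 [ 45  52  47  50  52  53  48  46  46  45  46  46  47  44  48  46  46  47
  45  45  46  45  44  38  37  45  45  42  41  39  52 118 164 173 173 159
 139 161 178 177 179 180 181 181 181 181 178 180 180 182 172 173 183 184
 183 181 185 179 170 177 181 182 184 185 176 165 168 177 187 189 192 193
 182 173 181 187 189 190 193 194 194 194 192 193 193 194 195 196 198 187
 189 196 198 199 192 178 125  66  65  64  64  64  63  62  64  62  62  65
  65  61  59  59  58  60  62  57  57  57  58  60  57  60  58  72  68  68
  74  71  71  67]
222 [ 45  47  47  50  49  47  47  48  46  44  46  47  43  40  41  38  38  39
  39  39  43  42  43  44  40  42  43  43  42  46  82 182 235 242 242 241
 242 244 245 243 242 243 245 246 245 244 244 244 244 243 245 244 244 244
 243 243 243 244 245 244 243 240 240 241 242 242 241 241 242 243 244 244
 245 243 242 242 241 242 244 244 244 245 244 243 242 244 244 244 244 244
 243 242 242 243 240 232 165  61  54  54  54  
[... 483 characters left out ...]
244
 243 242 242 244 238 224 148  47  50  48  48  35  25  24  24  20  17  24
  24  24  25  25  25  34  47  47  47  47  44  44  46  50  46  48  47  46
  49  46  51  53]
240 [ 53  50  61 100 122 122 121 121 121 121 122 117  91  32  30  26  19  21
  26  23  24  26  28  23  26  28  23  24  21  23  20  65 147 199 227 214
 129 130 132 129 127 129 130 132 132 131 133 129 131 123 110  98 102 107
 107 106 102 100 105 105 107 106 107 107 105  99 101 106 106 106 104 104
 104 104 101  95  93 102 121 130 129 129 129 130 130 132 131 130 132 130
 128 126 129 129 126 102  53  24  23  25  22  27  27  25  23  26  24  24
  21  26  31  31  84 116 120 121 123 121 123 123 120 108  53  28  26  45
  49  53  52  52]
```

>>> jog_arm(turn=[[0,-0.004,-0.0066],[0,0,0],[0,0,0],[0,0,0],[0,0,0],[0,0,0],[0,0,0],[0,0,0],[0,0,0],[0,0,0]], delta_pos=[[0.0007,0.001,0],[0,0,0],[0,0,0],[0,0,0],[0,0,0],[0,0,0],[0,0,0],[0,0,0],[0,0,0],[0,0,0]], gripper=[0.05,0.03,0.02,0.01,0.005,0.005,0.005,0.005,0.005,0.005], grip_force=60)

```text
time: 13.2
tool_pos: [0.4629, -0.3042, 0.0171]
tcp_rot: [3.074, 0.649, 0.0]
wrist_force: [-0.1, 0.9, 5.1]
width: 0.151
grip_force: 59.2
```

```bash
python3 - <<'E'
from lid import *
st=read_state(); R=Rn.from_rotvec(st["tcp_rot"]).as_matrix(); print(st["time"],st["tool_pos"],"F tool",R.T@st["wrist_force"],"M",R.T@st["torque"],st["width"]*85.4,st["grip_force"],rel([.463,-.3042,.017],tool(np.radians(23.85),0)))
E
```

```text
13.2 [ 0.4629 -0.3042  0.0171] F tool [ 0.234  -0.8371 -5.0732] M [0.0423 0.0662 0.0116] 12.873220490309325 59.21402156352997 (array([ 0.0001, -0.    ,  0.0001]), array([ 0.0003, -0.0001, -0.0001]))
```

>>> jog_arm(turn=[[0,0,0],[0,0,0],[0,0,0],[0,0,0],[0,0,0],[0,0,0],[0,0,0],[0,0,0],[0,0,0],[0,0,0],[0,0,0]], delta_pos=[[0,0,-0.004],[0,0,-0.006],[0,0,-0.01],[0,0,-0.02],[0,0,-0.03],[0,0,-0.03],[0,0,-0.03],[0,0,-0.03],[0,0,-0.03],[0,0,-0.02],[0,0,0]], gripper=[0.005,0.005,0.005,0.005,0.005,0.005,0.005,0.005,0.005,0.005,0.005])

```text
time: 14.12
tool_pos: [0.4653, -0.3059, 0.2335]
tcp_rot: [3.066, 0.647, 0.01]
wrist_force: [0.9, -0.5, -0.6]
width: 0.152
grip_force: 58.6
```

```bash
python3 - <<'E'
from lid import *
st=read_state(); print(st["time"],st["tool_pos"],st["wrist_force"],st["grip_force"],st["width"]); print(rel([.49,.10,.26],HR), W(.171,.0583,-.0142))
R=HR; print(R.T@(W(.171,.0583,-.0142)-np.array([.49,.10,.26])))
E
```

```text
14.1167 [ 0.4653 -0.3059  0.2335] [ 0.9493 -0.5214 -0.6062] 58.60150873661041 0.15184809503517266
(array([ 0.1868, -0.361 , -0.0287]), array([-0.1253,  0.4693,  0.5325])) [0.6253 0.1009 0.1524]
[ 0.0679 -0.0178  0.1579]
```

>>> jog_arm(turn=[[0,0,0],[0,0,0],[0,0,0],[0,0,0],[0,0,0],[0,0,0],[0,0,0],[0,0,0],[0,0,0],[0,0,0],[0,0,0],[0,0,0],[-0.0157,0.0587,0.0666],[-0.0157,0.0587,0.0666],[-0.0157,0.0587,0.0666],[-0.0157,0.0587,0.0666],[-0.0157,0.0587,0.0666],[-0.0157,0.0587,0.0666],[-0.0157,0.0587,0.0666],[-0.0157,0.0587,0.0666]], delta_pos=[[0.0156,-0.0301,-0.0024],[0.0156,-0.0301,-0.0024],[0.0156,-0.0301,-0.0024],[0.0156,-0.0301,-0.0024],[0.0156,-0.0301,-0.0024],[0.0156,-0.0301,-0.0024],[0.0156,-0.0301,-0.0024],[0.0156,-0.0301,-0.0024],[0.0156,-0.0301,-0.0024],[0.0156,-0.0301,-0.0024],[0.0156,-0.0301,-0.0024],[0.0156,-0.0301,-0.0024],[0,0,0],[0,0,0],[0,0,0],[0,0,0],[0,0,0],[0,0,0],[0,0,0],[0,0,0]], gripper=[0.005,0.005,0.005,0.005,0.005,0.005,0.005,0.005,0.005,0.005,0.005,0.005,0.005,0.005,0.005,0.005,0.005,0.005,0.005,0.005])

```text
time: 15.78
tool_pos: [0.4869, 0.1016, 0.2544]
tcp_rot: [3.02, -0.198, 0.741]
wrist_force: [-0.2, -1.1, -2.1]
width: 0.149
grip_force: 58.8
```

```bash
python3 - <<'E'
from lid import *
st=read_state(); print(st["time"],st["tool_pos"],st["q"]); print(rel(W(.171,.0583,-.0142),HR))
E
```

```text
15.7833 [0.4869 0.1016 0.2544] [ 0.2816 -0.3897  2.2496 -0.2425  0.8484  2.1042]
(array([ 0.0745, -0.0166,  0.154 ]), array([-0.0034,  0.0077, -0.0063]))
```

>>> jog_arm(turn=[[-0.0034,0.0077,-0.0063],[0,0,0],[0,0,0],[0,0,0],[0,0,0],[0,0,0],[0,0,0],[0,0,0],[0,0,0],[0,0,0],[0,0,0],[0,0,0],[0,0,0],[0,0,0],[0,0,0],[0,0,0]], delta_pos=[[0.0186,-0.0042,0],[0.0186,-0.0042,0],[0.0186,-0.0042,0],[0.0186,-0.0042,0],[0,0,0.0185],[0,0,0.0185],[0,0,0.0185],[0,0,0.0185],[0,0,0.0185],[0,0,0.0185],[0,0,0.0185],[0,0,0.0185],[0,0,0.006],[0,0,0],[0,0,0],[0,0,0]], gripper=[0.005,0.005,0.005,0.005,0.005,0.005,0.005,0.005,0.005,0.005,0.005,0.005,0.005,0.005,0.005,0.005])

```text
time: 17.12
tool_pos: [0.627, 0.1018, 0.1551]
tcp_rot: [3.014, -0.184, 0.751]
wrist_force: [-0.6, -0.0, -1.2]
width: 0.151
grip_force: 58.9
```

```bash
python3 s.py; python3 - <<'E'
from lid import *
print(rel(W(.171,.0583,-.0142),HR))
a=vision.read_camera("scene"); b=vision.read_camera("top"); np.save("s2.npy",a);np.save("t2.npy",b)
c=np.hstack([cv2.resize(a[200:280,220:310],(400,356),interpolation=cv2.INTER_CUBIC),cv2.resize(b[190:270,180:270],(400,356),interpolation=cv2.INTER_CUBIC)]); save("pics/st2.png",c)
E
```

```text
17.1167 H [173.6223  59.4528 -12.5684] F [-1.1476 -0.1073 -0.7978] M [ 0.0234  0.3108 -0.0092] w 12.869342178369239 58.863505125045776 turn to HR [-0.0012  0.0002  0.0036]
(array([-0.0026,  0.0011,  0.0016]), array([-0.0012,  0.0002,  0.0036]))
```

View pics/st2.png

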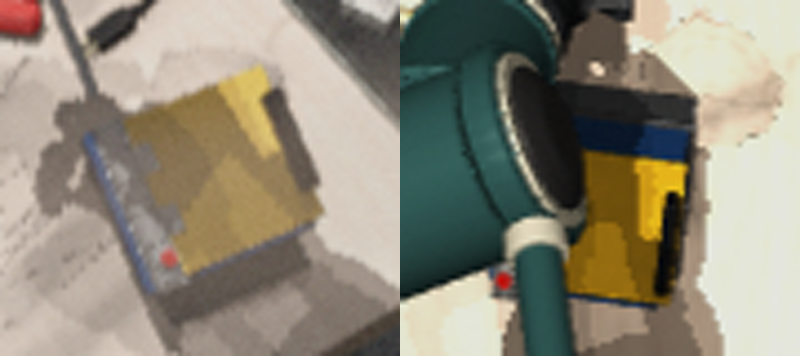

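The scene view shows the pin shaft at (75,50) pointing at the top knuckle's mouth at (105,130), with the arm clear of the bin. I correct the residual, then advance.

>>> jog_arm(turn=[[-0.0012,0.0002,0.0036],[0,0,0],[0,0,0],[0,0,0],[0,0,0],[0,0,0],[0,0,0],[0,0,0]], delta_pos=[[-0.0026,0.0011,0.0016],[0,0,0],[-0.003,0,0],[-0.003,0,0],[-0.002,0,0],[-0.002,0,0],[0,0,0],[0,0,0]], gripper=[0.005,0.005,0.005,0.005,0.005,0.005,0.005,0.005])

```text
time: 17.88
tool_pos: [0.6162, 0.1019, 0.1467]
tcp_rot: [3.013, -0.189, 0.749]
wrist_force: [-0.3, 0.3, -1.5]
width: 0.154
grip_force: 58.9
```

```bash
python3 s.py
```

```text
17.8833 H [160.1737  58.1863 -14.9961] F [-1.037   0.2361 -1.1996] M [ 0.0108  0.2678 -0.027 ] w 13.18333358078301 58.86287033557892 turn to HR [0.0004 0.0013 0.0003]
```

>>> jog_arm(turn=[[0,-0.0013,0],[0,0,0],[0,0,0],[0,0,0],[0,0,0],[0,0,0]], delta_pos=[[-0.001,0,-0.0008],[-0.0015,0,0],[-0.0015,0,0],[-0.0015,0,0],[-0.0015,0,0],[0,0,0]], gripper=[0.005,0.005,0.005,0.005,0.005,0.005])

```text
time: 18.38
tool_pos: [0.6094, 0.1027, 0.1438]
tcp_rot: [3.014, -0.189, 0.747]
wrist_force: [0.6, -0.1, -2.2]
width: 0.153
grip_force: 58.9
```

```bash
python3 s.py
```

```text
18.3833 H [152.8085  58.0936 -14.2645] F [-0.4793 -0.0167 -2.2408] M [ 0.0336  0.2773 -0.0092] w 13.02866841850349 58.86274337768555 turn to HR [0.0006 0.0031 0.0002]
```

>>> jog_arm(turn=[[0,0,0],[0,0,0],[0,0,0],[0,0,0],[0,0,0],[0,0,0]], delta_pos=[[-0.0015,0,0],[-0.0015,0,0],[-0.0015,0,0],[-0.0015,0,0],[-0.0015,0,0],[0,0,0]], gripper=[0.005,0.005,0.005,0.005,0.005,0.005])

```text
time: 18.88
tool_pos: [0.6028, 0.1035, 0.1404]
tcp_rot: [3.014, -0.189, 0.747]
wrist_force: [0.2, 0.5, -0.2]
width: 0.152
grip_force: 58.9
```

```bash
python3 s.py
```

```text
18.8833 H [145.3682  58.0993 -14.2178] F [ 0.0691  0.5054 -0.2246] M [-0.0232  0.2506 -0.0119] w 13.021724845647556 58.86290431022644 turn to HR [0.0006 0.003  0.0002]
```

>>> jog_arm(turn=[[0,0.0025,0],[0,0,0],[0,0,0],[0,0,0],[0,0,0],[0,0,0],[0,0,0],[0,0,0]], delta_pos=[[0,0,0],[-0.0015,0,0],[-0.0015,0,0],[-0.0015,0,0],[-0.0015,0,0],[-0.0015,0,0],[-0.0015,0,0],[0,0,0]], gripper=[0.005,0.005,0.005,0.005,0.005,0.005,0.005,0.005])

```text
time: 19.55
tool_pos: [0.595, 0.1045, 0.1362]
tcp_rot: [3.013, -0.189, 0.75]
wrist_force: [-0.1, -0.7, -1.2]
width: 0.151
grip_force: 58.9
```

```bash
python3 s.py
```

```text
19.55 H [136.3669  58.0844 -14.2124] F [-0.5553 -0.6863 -1.0114] M [-0.0151  0.2659 -0.0419] w 12.91293560179746 58.86309206485748 turn to HR [0.0006 0.0005 0.0002]
```

>>> jog_arm(turn=[[0,0,0],[0,0,0],[0,0,0],[0,0,0],[0,0,0],[0,0,0],[0,0,0],[0,0,0]], delta_pos=[[-0.0015,0,0],[-0.0015,0,0],[-0.0015,0,0],[-0.0015,0,0],[-0.0015,0,0],[-0.0015,0,0],[-0.0015,0,0],[0,0,0]], gripper=[0.005,0.005,0.005,0.005,0.005,0.005,0.005,0.005])

```text
time: 20.22
tool_pos: [0.5858, 0.1057, 0.1312]
tcp_rot: [3.013, -0.189, 0.75]
wrist_force: [-0.1, -0.4, -0.4]
width: 0.153
grip_force: 58.9
```

```bash
python3 s.py
```

```text
20.2167 H [125.8753  58.0907 -14.209 ] F [-0.2448 -0.4051 -0.3359] M [0.0254 0.2782 0.0016] w 13.056267836787407 58.86280417442322 turn to HR [0.0006 0.0004 0.0003]
```

>>> jog_arm(turn=[[0,0,0],[0,0,0],[0,0,0],[0,0,0],[0,0,0],[0,0,0],[0,0,0],[0,0,0]], delta_pos=[[-0.0015,0,0],[-0.0015,0,0],[-0.0015,0,0],[-0.0015,0,0],[-0.0015,0,0],[-0.0015,0,0],[-0.0015,0,0],[0,0,0]], gripper=[0.005,0.005,0.005,0.005,0.005,0.005,0.005,0.005])

```text
time: 20.88
tool_pos: [0.5766, 0.1068, 0.1263]
tcp_rot: [3.013, -0.189, 0.75]
wrist_force: [-0.2, -0.2, -1.8]
width: 0.15
grip_force: 58.9
```

```bash
python3 s.py
```

```text
20.8833 H [115.3845  58.0739 -14.209 ] F [-1.0221 -0.1868 -1.4608] M [-0.0138  0.2744  0.0288] w 12.845866652408544 58.86257886886597 turn to HR [0.0005 0.0004 0.0002]
```

>>> jog_arm(turn=[[0,0,0],[0,0,0],[0,0,0],[0,0,0],[0,0,0],[0,0,0],[0,0,0],[0,0,0]], delta_pos=[[-0.0015,0,0],[-0.0015,0,0],[-0.0015,0,0],[-0.0015,0,0],[-0.0015,0,0],[-0.0015,0,0],[-0.0015,0,0],[0,0,0]], gripper=[0.005,0.005,0.005,0.005,0.005,0.005,0.005,0.005])

```text
time: 21.55
tool_pos: [0.5673, 0.108, 0.1214]
tcp_rot: [3.013, -0.189, 0.75]
wrist_force: [-0.4, -0.0, -0.6]
width: 0.154
grip_force: 58.9
```

```bash
python3 s.py
```

```text
21.55 H [104.8455  58.0776 -14.2152] F [-0.6785 -0.0953 -0.3584] M [0.0001 0.3026 0.0223] w 13.12629536529903 58.86285066604614 turn to HR [0.0006 0.0005 0.0003]
```

>>> jog_arm(turn=[[0,0,0],[0,0,0],[0,0,0],[0,0,0],[0,0,0],[0,0,0],[0,0,0],[0,0,0]], delta_pos=[[-0.0015,0,0],[-0.0015,0,0],[-0.0015,0,0],[-0.0015,0,0],[-0.0015,0,0],[-0.0015,0,0],[-0.0015,0,0],[0,0,0]], gripper=[0.005,0.005,0.005,0.005,0.005,0.005,0.005,0.005])

```text
time: 22.22
tool_pos: [0.5582, 0.1091, 0.1165]
tcp_rot: [3.013, -0.189, 0.75]
wrist_force: [-0.8, 0.1, -0.9]
width: 0.154
grip_force: 58.9
```

```bash
python3 s.py
```

```text
22.2167 H [ 94.3926  58.0847 -14.2017] F [-1.137  -0.0329 -0.3972] M [ 0.0128  0.3283 -0.0064] w 13.192181793175092 58.86250555515289 turn to HR [0.0006 0.0004 0.0003]
```

>>> jog_arm(turn=[[0,0,0],[0,0,0],[0,0,0],[0,0,0],[0,0,0],[0,0,0],[0,0,0],[0,0,0]], delta_pos=[[-0.0015,0,0],[-0.0015,0,0],[-0.0015,0,0],[-0.0015,0,0],[-0.0015,0,0],[-0.0015,0,0],[-0.0015,0,0],[0,0,0]], gripper=[0.005,0.005,0.005,0.005,0.005,0.005,0.005,0.005])

```text
time: 22.88
tool_pos: [0.549, 0.1103, 0.1115]
tcp_rot: [3.013, -0.189, 0.75]
wrist_force: [-0.3, 1.1, -1.4]
width: 0.15
grip_force: 58.9
```

```bash
python3 s.py
```

```text
22.8833 H [ 83.911   58.0839 -14.2175] F [-1.0211  1.1033 -1.0673] M [-0.0006  0.2439  0.013 ] w 12.796533178868396 58.8627165555954 turn to HR [0.0006 0.0004 0.0002]
```

>>> jog_arm(turn=[[0,0,0],[0,0,0],[0,0,0],[0,0,0],[0,0,0],[0,0,0],[0,0,0]], delta_pos=[[-0.0008,0,0],[-0.0008,0,0],[-0.0008,0,0],[-0.0008,0,0],[-0.0008,0,0],[-0.0008,0,0],[0,0,0]], gripper=[0.005,0.005,0.005,0.005,0.005,0.005,0.005])

```text
time: 23.47
tool_pos: [0.5451, 0.1109, 0.1095]
tcp_rot: [3.013, -0.189, 0.751]
wrist_force: [0.9, 0.2, -1.5]
width: 0.151
grip_force: 58.8
```

```bash
python3 s.py
```

```text
23.4667 H [ 79.4392  58.1372 -14.1713] F [ 0.0749  0.2762 -1.6839] M [-0.0125  0.2358  0.0737] w 12.85371715713558 58.84784638881683 turn to HR [0.0004 0.     0.0002]
```

>>> jog_arm(turn=[[0,0,0],[0,0,0],[0,0,0],[0,0,0],[0,0,0]], delta_pos=[[-0.0008,0,0],[-0.0008,0,0],[-0.0008,0,0],[-0.0008,0,0],[0,0,0]], gripper=[0.005,0.005,0.005,0.005,0.005])

```text
time: 23.88
tool_pos: [0.5431, 0.1114, 0.1087]
tcp_rot: [3.013, -0.189, 0.754]
wrist_force: [3.2, -0.2, -0.1]
width: 0.147
grip_force: 58.7
```

```bash
python3 s.py
```

```text
23.8833 H [ 77.2709  58.4676 -13.883 ] F [ 2.8115  0.2228 -1.5919] M [ 0.     -0.2784  0.0127] w 12.59148293625649 58.70028376579285 turn to HR [-0.0003 -0.0016  0.0001]
```

>>> jog_arm(turn=[[0,0,0],[0,0,0],[0,0,0],[0,0,0],[0,0,0]], delta_pos=[[-0.0008,0,0],[-0.0008,0,0],[-0.0008,0,0],[-0.0008,0,0],[0,0,0]], gripper=[0.005,0.005,0.005,0.005,0.005])

```text
time: 24.3
tool_pos: [0.5404, 0.112, 0.1074]
tcp_rot: [3.013, -0.19, 0.754]
wrist_force: [4.2, -0.1, -0.4]
width: 0.157
grip_force: 58.6
```

```bash
python3 s.py
```

```text
24.3 H [ 74.2235  58.6488 -13.8101] F [ 3.4689  0.4464 -2.3275] M [ 0.1412 -0.6359 -0.1625] w 13.369287605314513 58.588024377822876 turn to HR [-0.0007 -0.0019 -0.0003]
```

>>> jog_arm(turn=[[0,0,0],[0,0,0],[0,0,0],[0,0,0],[0,0,0]], delta_pos=[[-0.0008,0,0],[-0.0008,0,0],[-0.0008,0,0],[-0.0008,0,0],[0,0,0]], gripper=[0.005,0.005,0.005,0.005,0.005])

```text
time: 24.72
tool_pos: [0.5372, 0.1122, 0.1054]
tcp_rot: [3.013, -0.19, 0.753]
wrist_force: [4.3, 0.4, -0.3]
width: 0.151
grip_force: 58.6
```

```bash
python3 s.py
```

```text
24.7167 H [ 70.4567  58.4797 -13.974 ] F [ 3.5911  0.984  -2.2704] M [ 0.2518 -0.4844 -0.1245] w 12.86597530137678 58.59424889087677 turn to HR [-0.0003 -0.0009 -0.0003]
```

Steady at about 4 N and moving freely. I continue until the rigid stop.

>>> jog_arm(turn=[[0,0,0],[0,0,0],[0,0,0],[0,0,0],[0,0,0]], delta_pos=[[-0.0007,0,0],[-0.0007,0,0],[-0.0007,0,0],[-0.0007,0,0],[0,0,0]], gripper=[0.005,0.005,0.005,0.005,0.005])

```text
time: 25.13
tool_pos: [0.5341, 0.1123, 0.1036]
tcp_rot: [3.013, -0.19, 0.751]
wrist_force: [3.9, 2.1, -0.7]
width: 0.151
grip_force: 58.7
```

```bash
python3 s.py
```

```text
25.1333 H [ 66.9578  58.2422 -14.1419] F [ 2.8958  2.5315 -2.2959] M [ 0.284  -0.3652 -0.1688] w 12.883531092332538 58.672306537628174 turn to HR [ 0.0002  0.0001 -0.    ]
```

>>> jog_arm(turn=[[0,0,0],[0,0,0],[0,0,0],[0,0,0],[0,0,0]], delta_pos=[[-0.0006,0,0],[-0.0006,0,0],[-0.0006,0,0],[-0.0006,0,0],[0,0,0]], gripper=[0.005,0.005,0.005,0.005,0.005])

```text
time: 25.55
tool_pos: [0.5339, 0.1126, 0.104]
tcp_rot: [3.012, -0.188, 0.756]
wrist_force: [8.6, -0.9, -1.5]
width: 0.154
grip_force: 58.4
```

```bash
python3 s.py
```

```text
25.55 H [ 66.9206  58.481  -13.7048] F [ 6.8967  0.1692 -5.3591] M [-0.0313 -1.1662 -0.0618] w 13.161456279173317 58.43725025653839 turn to HR [-0.0005 -0.0034  0.0007]
```

>>> jog_arm(turn=[[0,0,0],[0,0,0],[0,0,0],[0,0,0],[0,0,0]], delta_pos=[[-0.0006,0,0],[-0.0006,0,0],[-0.0006,0,0],[-0.0006,0,0],[0,0,0]], gripper=[0.005,0.005,0.005,0.005,0.005])

```text
time: 25.97
tool_pos: [0.5337, 0.113, 0.1045]
tcp_rot: [3.011, -0.187, 0.762]
wrist_force: [14.3, -4.5, -1.0]
width: 0.155
grip_force: 58.4
```

```bash
python3 s.py; python3 - <<'E'
from lid import *
a=vision.read_camera("scene"); w=vision.read_camera("wrist"); np.save("s3.npy",a)
c=np.hstack([cv2.resize(a[200:280,220:310],(400,356),interpolation=cv2.INTER_CUBIC),cv2.resize(w[220:370,170:340],(400,356),interpolation=cv2.INTER_CUBIC)]); save("pics/sw3.png",c)
E
```

```text
25.9667 H [ 66.9406  58.8009 -13.1678] F [12.5206 -2.6986 -7.7796] M [-0.3216 -1.9124  0.0283] w 13.246229539708889 58.43426764011383 turn to HR [-0.0013 -0.0071  0.0012]
```

View pics/sw3.png

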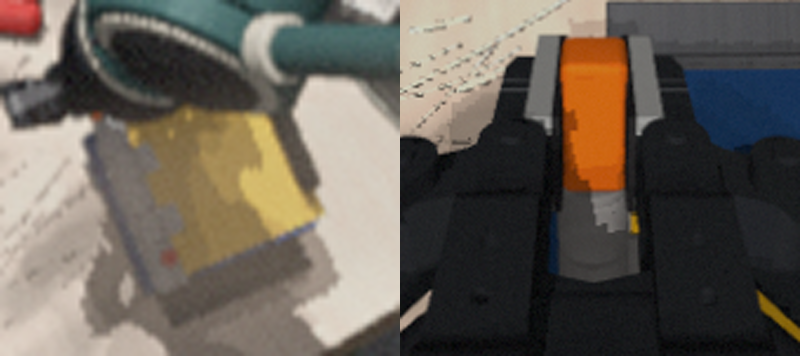

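The left crop shows the bin with the lid shut and the tool at the mouth. In the right crop the orange grip (595,110) is held with its collar end at the knuckle. The stop is rigid at x = 66.9, where I expected home. I relax the push, release, and rise straight up.

>>> jog_arm(turn=[[0,0,0],[0,0,0],[0,0,0],[0,0,0],[0,0,0]], delta_pos=[[0.001,0,0],[0.001,0,0],[0.001,0,0],[0,0,0],[0,0,0]], gripper=[0.005,0.005,0.005,0.005,0.005])

```text
time: 26.48
tool_pos: [0.5339, 0.1126, 0.104]
tcp_rot: [3.012, -0.189, 0.755]
wrist_force: [6.1, 0.3, 0.8]
width: 0.153
grip_force: 59.3
```

```bash
python3 s.py
```

```text
26.4833 H [ 66.9321  58.4859 -13.6873] F [ 5.6234  1.0453 -2.1354] M [ 0.1167 -0.9071 -0.0752] w 13.08765768117719 59.322524070739746 turn to HR [-0.0003 -0.0024  0.0002]
```

>>> jog_arm(turn=[[0,0,0],[0,0,0],[0,0,0],[0,0,0],[0,0,0],[0,0,0],[0,0,0],[0,0,0],[0,0,0],[0,0,0],[0,0,0],[0,0,0],[0,0,0],[0,0,0]], delta_pos=[[0,0,0],[0,0,0],[0,0,0],[0,0,0],[0,0,0],[0,0,0],[0,0,-0.005],[0,0,-0.01],[0,0,-0.015],[0,0,-0.02],[0,0,-0.02],[0,0,-0.02],[0,0,0],[0,0,0]], gripper=[0.016,0.02,0.025,0.03,0.035,0.04,0.04,0.04,0.04,0.04,0.04,0.04,0.04,0.04])

```text
time: 27.65
tool_pos: [0.4916, 0.1184, 0.1847]
tcp_rot: [3.013, -0.189, 0.758]
wrist_force: [0.5, 0.5, 0.0]
width: 0.471
grip_force: 0.0
```

```bash
python3 s.py; python3 - <<'E'
from lid import *
print(rel(W(-.015,.058,.12),HR))
E
```

```text
27.65 H [67.0661 58.8975 77.6479] F [ 0.4092  0.6035 -0.1686] M [0.0232 0.2445 0.0675] w 40.19614737050083 0.0 turn to HR [-0.0017 -0.004  -0.0003]
(array([-0.0819,  0.0008, -0.0427]), array([-0.0017, -0.004 , -0.0003]))
```

>>> jog_arm(turn=[[0,0,0],[0,0,0],[0,0,0],[0,0,0],[0,0,0],[0,0,0],[0,0,0]], delta_pos=[[0,0,-0.02],[-0.02,0,-0.012],[-0.02,0,-0.01],[-0.02,0,0],[-0.02,0,0],[0,0,0],[0,0,0]], gripper=[0.04,0.04,0.04,0.04,0.04,0.04,0.04])

```text
time: 28.23
tool_pos: [0.4002, 0.1289, 0.1803]
tcp_rot: [3.013, -0.187, 0.748]
wrist_force: [1.0, 0.9, 0.3]
width: 0.466
grip_force: 0.0
```

```bash
python3 - <<'E'
from lid import *
st=read_state(); im=vision.read_camera("wrist"); np.save("w8.npy",im); P=pose("wrist",st); save("pics/w8.png",im[60:260,150:400],3.2)
print(st["time"],H(st["tool_pos"])*1000)
E
```

```text
28.2333 [-16.2362  57.9228 116.9198]
```

View pics/w8.png

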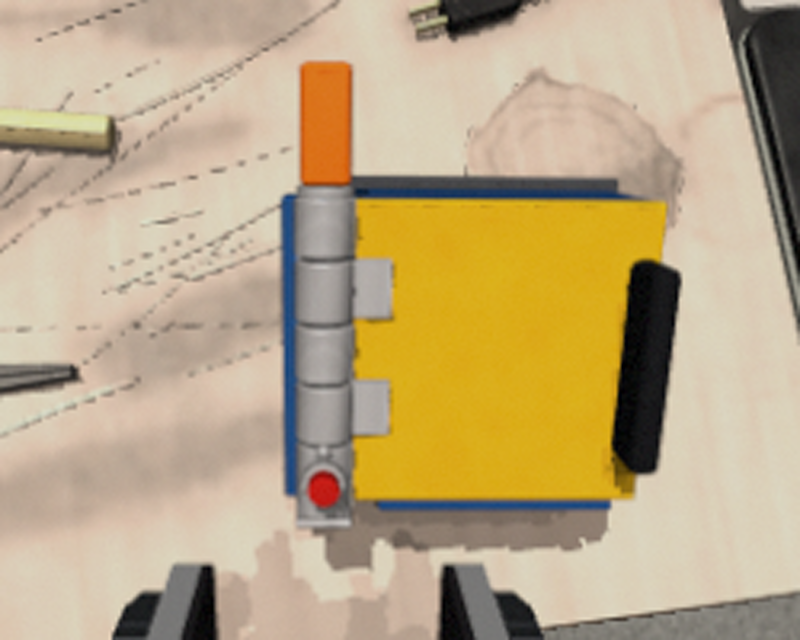

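The pin stands in the hinge with its orange grip at (326,122). The collar is at rows 185–195 against the top knuckle, the lid is shut, the knuckles line up, and the red button is at (323,489). One numeric check of the collar gap and the button.

```bash
python3 - <<'E'
from lid import *
im=np.load("w8.npy"); P=pose("wrist"); print([list(im[y,247:256].mean(0).astype(int)) for y in range(112,128)])
f=lambda v,z:H(plane(P,[(251.5,v)],n=zh,p0=C0+z*zh)[0])*1000
print("grip far/near end",f(60+62/3.2-.34,.0118),f(60+184/3.2-.34,.0118),"collar lower row est",[ (v,f(v,.0128)[0]) for v in (118,119,120,121,122)])
for n in ("w5","w8"):
    h=cv2.cvtColor(np.load(n+".npy"),cv2.COLOR_RGB2HSV); m=cv2.inRange(h,(0,150,100),(4,255,255))|cv2.inRange(h,(176,150,100),(180,255,255)); m[:, :200]=0; m[:,300:]=0; m[:180]=0
    M=cv2.moments(m,True); c=(M["m10"]/M["m00"],M["m01"]/M["m00"]); Q=np.load("w5p.npy",allow_pickle=True) if n=="w5" else P
    print(n,M["m00"],c,[H(plane(Q,[c],n=zh,p0=C0+z*zh)[0])[0]*1000 for z in (.012,.016,.020)])
E
```

```text
[[np.int64(219), np.int64(110), np.int64(23)], [np.int64(218), np.int64(110), np.int64(22)], [np.int64(218), np.int64(110), np.int64(22)], [np.int64(219), np.int64(110), np.int64(22)], [np.int64(211), np.int64(99), np.int64(20)], [np.int64(148), np.int64(67), np.int64(21)], [np.int64(129), np.int64(116), np.int64(109)], [np.int64(170), np.int64(165), np.int64(162)], [np.int64(166), np.int64(161), np.int64(157)], [np.int64(158), np.int64(154), np.int64(151)], [np.int64(168), np.int64(165), np.int64(163)], [np.int64(177), np.int64(172), np.int64(169)], [np.int64(166), np.int64(161), np.int64(158)], [np.int64(167), np.int64(161), np.int64(157)], [np.int64(167), np.int64(162), np.int64(158)], [np.int64(169), np.int64(164), np.int64(161)]]
grip far/near end [82.8984 58.9504 11.8   ] [51.9585 58.9286 11.8   ] collar lower row est [(118, np.float64(51.31059330424888)), (119, np.float64(50.47316494780078)), (120, np.float64(49.6341912179198)), (121, np.float64(48.79366329933482)), (122, np.float64(47.95157233737045))]
w5 84.0 (255.5, 236.66666666666666) [np.float64(-38.21129451529717), np.float64(-36.14338244222145), np.float64(-34.07547036914575)]
w8 80.0 (250.8, 212.4375) [np.float64(-36.27313284224739), np.float64(-34.62582394739758), np.float64(-32.97851505254775)]
```

```bash
python3 -c "
from workcell import ticket,read_state
print(read_state()['wrist_force']); print(ticket.finish_job())"
```

```text
[ 0.46244158 -0.62666046  0.47511372]
the job is handed in; nothing more can be done
None
```

The job is handed in: the lid is pushed left to its stop and lies shut, and the pin is released with its collar against the top knuckle; the camera did not clearly confirm the red button rising, so the catch is judged from the roughly 4 N resistance felt before the rigid stop.

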